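Lock the drilling jig with its quarter-turn stud

ROBOT

A 6-joint arm with a two-finger parallel gripper is mounted at the origin on the work surface; the furniture and walls round the work are solid. World frame = base frame: x ahead of the robot, y to its left, z up, the work surface at z = 0. Lengths are in m, angles in rad, forces in N, time in s.
With the tool pointing down it reaches from about 0.35 to 0.975 m from the base axis. Payload 4.9 kg.
Tool frame: the origin (TCP) lies midway between the tips of the shut fingers; the grasp point (between the pads) lies behind it (manip.grasp_offset is the y of the grasp point in the tool frame, in m); y points along the fingers, z is the direction in which the jaws open and shut, and the axes are right-handed (so a half turn about y gives the same grasp; the last joint's range is limited). The gripper opens to 85 mm and grips with 20 to 120 N. Pads are 22 mm wide; open, the fingers measure 114 mm over their backs; the gripper's body (76 mm by 85 mm) begins 54 mm behind the grasp point. The pads swing forward as they close: fully open they stand 13 mm farther back than shut.
Start: joints at [1.006, 0.053, 1.613, -0, 1.476, -0.119], TCP at [0.269, 0.564, 0.231] pointing down, gripper open.
Joint ranges: [-3.01, 3.01], [-1.01, 2.22], [0.06, 2.58], [-1.02, 4.17], [0.09, 2.62], [-3.14, 3.14]. Speed limits (rad/s): [2.57, 2.57, 3.14, 3.14, 3.14, 3.14].

INTERFACE

Orientations are given as a unit quaternion [w, x, y, z].
In Python, from plant import manip gives the robot as it stands. The module is installed in compiled form; this text tells all that it offers.
- The arm moves only by the shell command python3 -m jog 'ROWS'. ROWS is a JSON object of lists of equal length, an entry for each row: "offset": the shift along the world's x, y, z in units of 50 mm (1.0 is 50 mm), a list of three; "angular": the turn, a rotation vector about the world's x, y, z in units of 6 degrees (1.0 is 6 degrees), a list of three; "jaw": the finger opening in mm, from 0 to 85.4. In form: {"offset": [[tx, ty, tz], ...], "angular": [[ax, ay, az], ...], "jaw": [jaw, ...]}. A call has 1 to 12 rows; each row shifts and turns the commanded pose from where the row before left it; what a row does not reach is not made up. A row lasts 1/10 s, in which the tool goes at most 50 mm and 8.59 degrees, less where a joint would pass 70% of its speed; a pose out of reach is approached as far as the arm can. A call is refused whole if a number of a shift passes 1 or a number of a turn 1, either way. A call with a gripper value outside its range is refused whole. The fingers move at their own pace and stop on an object; the grip force is fixed at half the most. Time passes only in rows, so rows that do not move let the fingers close. It gives the time, the measured TCP pose, the force and the opening at its end, in the units of the state.
- manip.state(): the state, without advancing time (a new reading comes with each control period).
- manip.grab_frame(name): name is "side" or "top" or "wrist"; returns the picture (480x640x3 uint8, blue, green, red); there is no depth.
- manip.camera_model(name): a dict with "fx", "fy", "cx", "cy" (pixels), "k1" (the pictures are not rectified: a ray, as slopes to the right and down, at radius r is drawn at 1 + k1 r^2 times it, then the intrinsics apply), "rvec" (rotation vector, rad) and "tvec" (3), from world to camera coordinates, as OpenCV has them; the wrist camera has in their place "mount" (4x4, takes a point from camera to tool coordinates, whose origin is the TCP and whose axes are the tool frame's). Camera axes: x right, y down, z forward; pixel columns grow to the right and rows downward; lengths in m; the calibration is good to about 2 mm. A picture is of the moment at which its call begins: read the wrist's pose just before it. camera_model takes no time and is no camera call.
- manip.job_done(): hands the job in, once; it reports no verdict.
The state is a dict: "time": time; "joint_pos": joint angles; "joint_vel": joint speeds; "joint_efforts": joint torques, N m; "tool_pos": TCP position; "tool_rot": TCP orientation; "contact_force": force on the tool from outside, world axes, zero at the start; "ft_torque": the same for the moment, N m; "gripper_width": opening from 0.0 (shut) to 1.0 (fully open).
Only numpy, scipy, OpenCV 4.12 (cv2) and the standard library are available. Lean on these libraries where they do the work, as an engineer would, in place of code of your own. Each camera call takes 0.05 s, during which the arm holds its last target.

TASK

Take the T-head locking stud out of its wooden holding block and put it head first down the steel bushing of the drilling jig. The slot for the head is hidden at the bottom of the bushing and its direction has to be found by feel; once the head has dropped through, push the stud down against the spring, turn it a quarter turn clockwise (seen from above) to its stop, and let go so that it springs up into its locked position. Leave the sanding block, the pine block and the spring clamp where they are.

Things in the scene. Friction and masses are not known exactly. Their poses are not given: they have to be found in the camera images.
- stud: T-head locking stud, 110 mm tall, 0.12 kg, upright in the holding block. Origin: centre of the head's underside; z up the shank; x along head and wing (a half turn is the same). Steel head 32 (x) x 10 (y) x 10 mm high, underside rounded; shank 10 mm in diameter; round guide flange 34 mm in diameter at z 24-32, coned below; black wing grip on top. Can twist about 10 degrees in the pocket.
- stud_wing (a point): Centre of the stud's flat black wing grip, 92 mm above the stud's origin. The wing is 40 mm along x, 12 mm thick in y, 36 mm high (z 74 to 110 of the stud): grip it across the 12 mm. Axes as the stud's.
- rack: Wooden holding block fixed to the bench, 76 (x) x 60 (y) x 28 mm high, origin at the centre of its underside. A pocket 38 (x) x 16 (y) mm goes through its middle, z up. The stud's head hangs in it with the flange on the block's top; it lifts straight up and is free once its origin is above 28 mm.
- jig: Drilling jig fixed to the bench, 130 (x) x 96 (y) mm; origin at the centre of its underside, z up. Aluminium top plate, upper face at z 74 mm, with a low fence (10 mm wide, top at z 83) along its +y edge. In its middle, on the z axis, a steel guide bushing leads down to a hidden key plate with the slot.
- jig_mouth (a point): Centre of the bushing's funnel mouth, on the jig's z axis at z 82 mm: about 48 mm wide, narrowing to a round bore 37 mm in diameter at z 74 that runs down to the key plate at z 42. Axes as the jig's.
- jig_slot (a point): Centre of the slot in the key plate's upper face, jig z 42 (plate 8 mm thick). Axes as the jig's, NOT the slot's: the slot, 36 x 13 mm, is turned counter-clockwise from the jig's x axis by 0.12 to 0.75 rad, different each time. A head off the slot rests with the stud's origin at jig z 40 to 42; pressed lightly and turned, it drops in within about 5 degrees of the slot.
- jig_lock (a point): Where the locked stud's origin lies: jig z 27 mm. Spring plunger below: starts at stud origin z 31 (3.5 N), bottoms at z 20 (9 N). The head turns only below z 24, best 20 to 22, only clockwise, to hard stops 1.57 rad (+0.1 play) from the slot; let go there it springs up 3 mm into a recess. Let go in the slot unturned, it stands at z 31 and can be regripped; part-turned it stays at z 24.
- pine_block: Pine offcut block, 35 x 91 x 36 mm, loose bystander; origin at the centre of its underside.
- spring_clamp: Black spring clamp lying flat, 67 x 127 x 18 mm, loose bystander; origin at its middle on the underside.
- sanding_block: Cork sanding block wrapped in sandpaper, 62 x 115 x 34 mm, loose bystander; origin at the centre of its underside.
Mind the look-alikes: they are no part of the job. Of the things shaped like the stud, the bare steel one is meant.

How it is judged:
On the way, in this order (a step that is already met when the one before it is completed fails the run):
1. the stud is lifted out of the holding block (z of stud in the frame of rack above 0.035 m), for 0.1 s.
2. the T-head has gone down through the hidden slot (stud origin on the bushing's axis and below 33 mm) (z of stud in the frame of jig below 0.033 m and horizontal distance between stud and jig below 0.005 m), for 0.1 s.
At the end, for the whole second after the job is handed in: The stud stands locked in the jig: its origin 25.5 to 28.7 mm above the jig's underside (sprung up into the cross recess), within 5 mm of the bushing's axis, upright within 8 degrees, its wing turned more than 37 degrees from the jig's x axis, at rest and released (z of stud in the frame of jig between 0.0255 and 0.0287 m and horizontal distance between stud and jig below 0.005 m and angle between stud's own z axis and vertical below 0.14 rad and angle between the x axis of stud and the x axis of jig, either way round above 0.65 rad and linear speed of stud below 0.02 m/s); the robot touches nothing.
It fails at once if the sanding block is moved by more than 20 mm (distance of sanding_block from where it was at the start of the episode above 0.02 m).
It fails at once if the pine block is moved by more than 20 mm (distance of pine_block from where it was at the start of the episode above 0.02 m).
It fails at once if the spring clamp is moved by more than 20 mm (distance of spring_clamp from where it was at the start of the episode above 0.02 m).
It also fails if it takes over 67 s, if anything falls off the work surface, if the arm or the gripper's body presses on something with over 40 N, if the wrist force passes 120 N, or if a joint passes its speed limit or range.

## Working session

There is one attempt and no reset: what is moved stays moved. The work goes in short steps, Python scripts to look and compute and a shell command to move; the robot and the scene stay as the last step left them, time stands still between calls to the robot, and variables do not carry over. Pictures are saved under pics/ and viewed, and the job is handed in when it is done.

```bash
mkdir -p pics; cat > h.py <<'E'
import numpy as np, cv2
from plant import manip
from scipy.spatial.transform import Rotation as R
def RT(name, st=None):
    c=manip.camera_model(name)
    if 'mount' in c:
        q=st['tool_rot']; T=np.eye(4); T[:3,:3]=R.from_quat([q[1],q[2],q[3],q[0]]).as_matrix(); T[:3,3]=st['tool_pos']
        M=T@np.array(c['mount']); return c,M[:3,:3],M[:3,3]
    Rm=R.from_rotvec(np.array(c['rvec']).ravel()).as_matrix(); t=np.array(c['tvec']).ravel()
    return c,Rm.T,-Rm.T@t
def ray(name,u,v,st=None):
    c,Rw,o=RT(name,st)
    xd=(u-c['cx'])/c['fx']; yd=(v-c['cy'])/c['fy']; x,y=xd,yd
    for _ in range(20):
        s=1+c['k1']*(x*x+y*y); x,y=xd/s,yd/s
    return o,Rw@np.array([x,y,1.])
def plane(name,u,v,z,st=None):
    o,d=ray(name,u,v,st); return o+d*(z-o[2])/d[2]
def proj(name,p,st=None):
    c,Rw,o=RT(name,st); q=Rw.T@(np.array(p)-o); x,y=q[:2]/q[2]; s=1+c['k1']*(x*x+y*y)
    return c['fx']*x*s+c['cx'],c['fy']*y*s+c['cy']
def tri(n1,p1,n2,p2,s1=None,s2=None):
    o1,d1=ray(n1,*p1,s1);o2,d2=ray(n2,*p2,s2)
    A=np.stack([d1,-d2],1); k=np.linalg.lstsq(A,o2-o1,rcond=None)[0]
    a=o1+k[0]*d1;b=o2+k[1]*d2; return (a+b)/2,np.linalg.norm(a-b)
E
python3 - <<'E'
from h import *
print(manip.state(), manip.grasp_offset)
for n in ['side','top','wrist']:
    cv2.imwrite(f'pics/{n}0.png',manip.grab_frame(n)); print(n,RT(n,manip.state())[2],manip.camera_model(n))
E
```

```text
{'time': 0.0, 'joint_pos': array([ 1.00602661e+00,  5.33491244e-02,  1.61428944e+00, -1.29063628e-05,
        1.47598403e+00, -1.19005618e-01]), 'joint_vel': array([-0.00057859, -0.00129018,  0.00038981,  0.0006506 ,  0.00147519,
       -0.00041232]), 'joint_efforts': array([-1.15126924e-03, -3.93672574e+01, -3.70182931e+01, -1.75877130e-04,
        6.86793326e-03,  1.16133347e-05]), 'tool_pos': array([0.26914061, 0.56339812, 0.23007053]), 'tool_rot': array([-0.68893817,  0.69029352, -0.15653563,  0.15606296]), 'contact_force': array([-0.72378031,  0.36221701,  0.1019641 ]), 'ft_torque': array([ 0.00259903, -0.00910239,  0.01745444]), 'gripper_width': 1.0015722657025579} -0.0187
side [ 0.26835715 -0.49744564  0.774415  ] {'fx': 468.2007314756105, 'fy': 468.2007314756105, 'cx': 311.67022314462804, 'cy': 248.91065815099734, 'k1': 0.009782961705713217, 'rvec': array([ 2.40278433, -0.36390245,  0.16257521]), 'tvec': array([-0.42109517,  0.20829262,  0.83575077])}
top [0.38629148 0.08332628 1.04805716] {'fx': 448.6006641185931, 'fy': 448.6006641185931, 'cx': 319.8213862111585, 'cy': 246.00934844358972, 'k1': -0.03596804062934184, 'rvec': array([ 2.17986668, -2.2159728 ,  0.05351774]), 'tvec': array([0.08879736, 0.43417686, 1.02868541])}
wrist [0.19601273 0.5987664  0.37220425] {'fx': 347.31883207846533, 'fy': 347.31883207846533, 'cx': 314.3135570853844, 'cy': 240.72829495379045, 'k1': 0.0015952177874393515, 'mount': array([[-3.87500937e-04,  9.47802380e-01,  3.18858116e-01,
        -8.12635242e-02],
       [-4.84199133e-04, -3.18858280e-01,  9.47802280e-01,
        -1.41882425e-01],
       [ 9.99999808e-01,  2.12883448e-04,  5.82482973e-04,
         3.21300859e-05],
       [ 0.00000000e+00,  0.00000000e+00,  0.00000000e+00,
         1.00000000e+00]])}
```

View pics/top0.png

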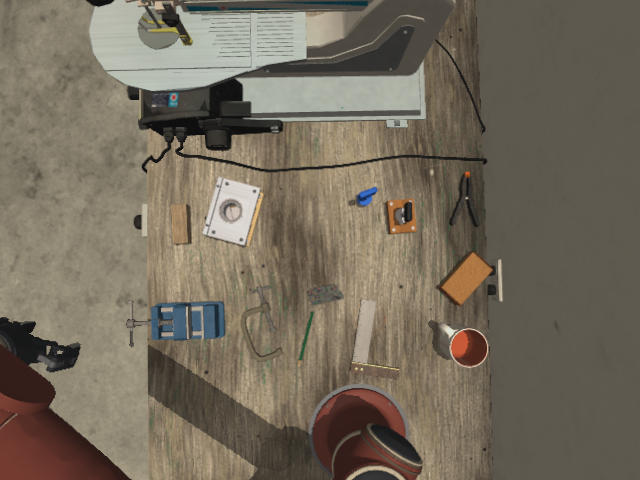

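View pics/side0.png

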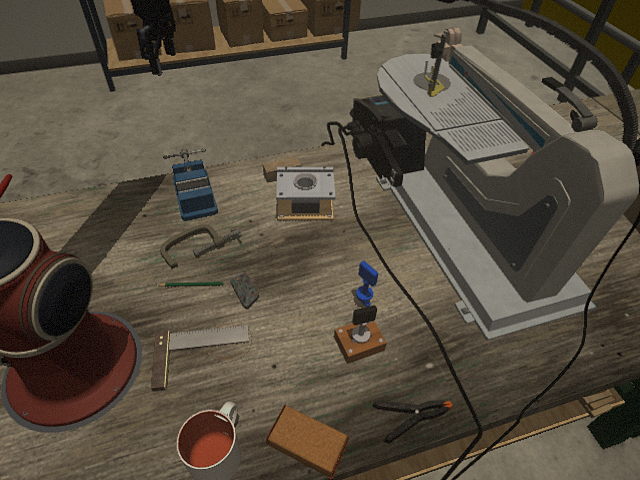

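View pics/wrist0.png

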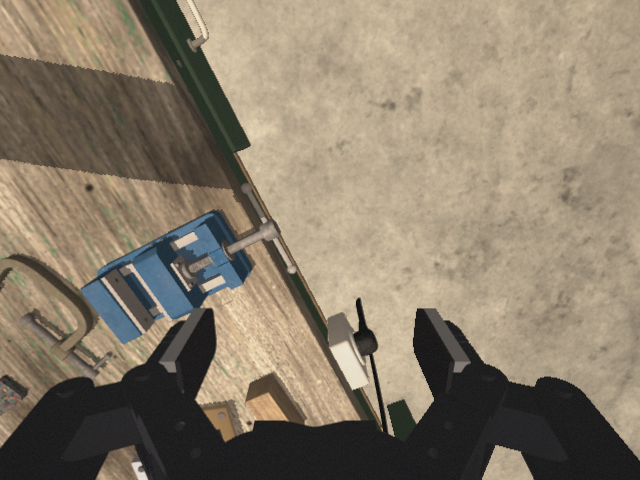

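Top view: rack with the bare stud at about (402,216), jig at (233,211), and the blue look-alike beside the rack at (366,197). The pine block is at (180,224) and the clamp at (466,200). I'll zoom in.

```bash
python3 - <<'E'
from h import *
t=cv2.imread('pics/top0.png');s=cv2.imread('pics/side0.png')
a=cv2.resize(t[165:255,340:430],(540,540),interpolation=2);b=cv2.resize(t[165:255,190:280],(540,540),interpolation=2)
cv2.imwrite('pics/z1.png',np.hstack([a,b])[:, :1080][:540]) if 0 else None
cv2.imwrite('pics/za.png',a);cv2.imwrite('pics/zb.png',b)
c=cv2.resize(s[255:365,325:395],(490,770)[::1],interpolation=2);cv2.imwrite('pics/zc.png',cv2.resize(s[260:365,320:400],(456,600),interpolation=2))
cv2.imwrite('pics/zd.png',cv2.resize(s[155:230,260:350],(720,600),interpolation=2))
E
```

```text
(no output)
```

View pics/za.png

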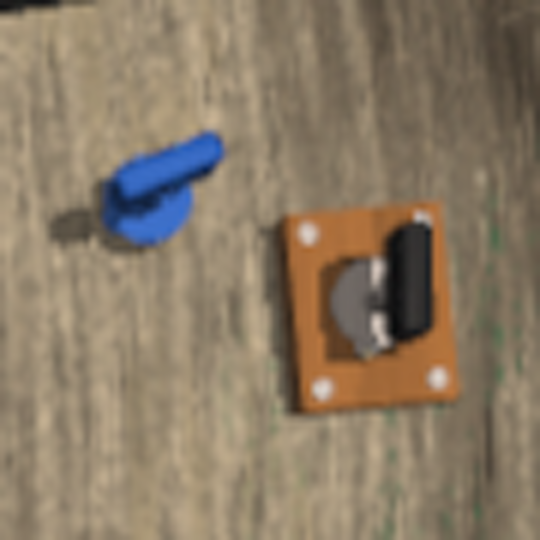

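View pics/zb.png

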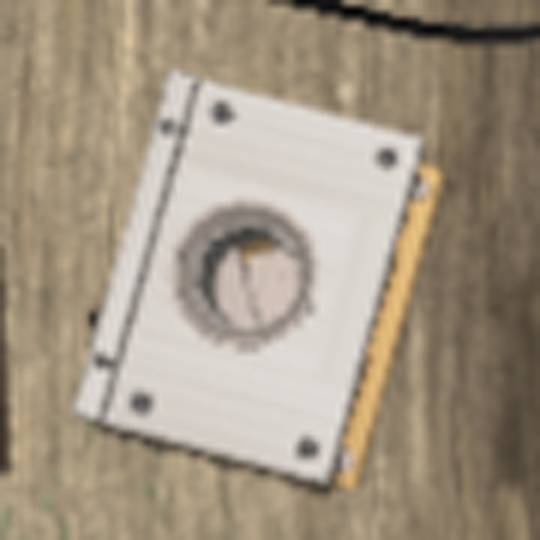

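View pics/zc.png

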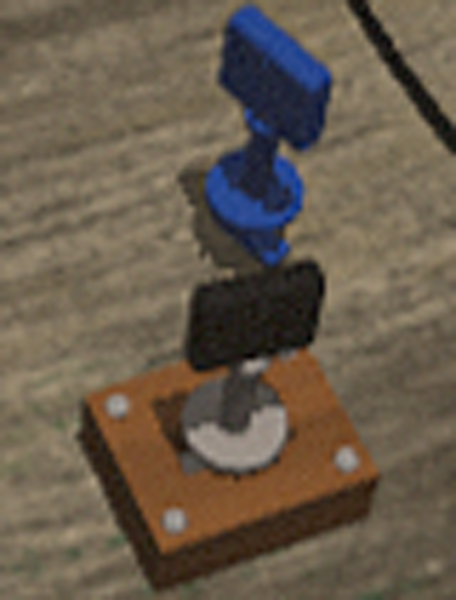

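View pics/zd.png

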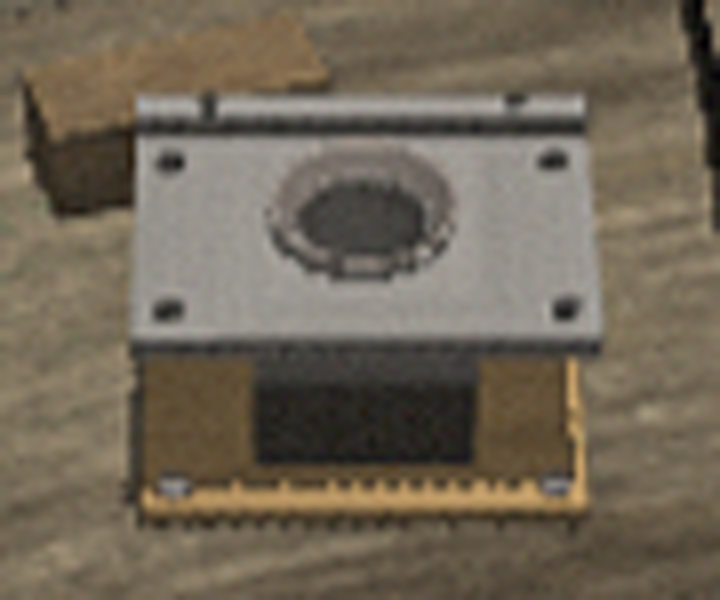

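```bash
python3 - <<'E'
from h import *
T=lambda p,ox,oy:((p[0]+.5)/6+ox-.5,(p[1]+.5)/6+oy-.5)
def ang(p,q): return np.degrees(np.arctan2(q[1]-p[1],q[0]-p[0]))
rk=[plane('top',*T(p,340,165),.028)[:2] for p in [(285,213),(440,202),(460,397),(303,412)]]
rk=np.array(rk); print('rack',rk.round(4),rk.mean(0),'edges',np.linalg.norm(rk-np.roll(rk,-1,0),axis=1),ang(rk[3],rk[0]),ang(rk[2],rk[1]),ang(rk[1],rk[0]),ang(rk[2],rk[3]))
sc=np.array([plane('top',*T(p,340,165),.029)[:2] for p in [(308,233),(424,218),(438,378),(322,388)]]);print('screws',sc.mean(0),ang(sc[3],sc[0]),ang(sc[2],sc[1]))
t=cv2.imread('pics/top0.png')
m=(t.max(2)<50).astype(np.uint8);m[:, :400]=0;m[:,418:]=0;m[:195]=0;m[225:]=0
n,l,st,c=cv2.connectedComponentsWithStats(m);print(st,c)
k=1+np.argmax(st[1:,4]); pts=np.argwhere(l==k)[:,::-1].astype(np.float32)
print(cv2.minAreaRect(pts))
w=[plane('top',*T(p,340,165),.114)[:2] for p in [(415,226),(408,332)]];print('wing ends',w,np.mean(w,0),ang(w[1],w[0]),np.linalg.norm(w[0]-w[1]))
fl=plane('top',*T((363,305),340,165),.036);print('flange?',fl)
s=lambda p:((p[0]+.5)/5.7+320-.5,(p[1]+.5)/5.714+260-.5)
print('tri wing',tri('top',T((411,280),340,165),'side',s((257,310))))
print('flange side',plane('side',*s((237,425)),.036))
# jig
j=np.array([plane('top',*T(p,190,165),.074)[:2] for p in [(200,80),(423,136),(333,484),(103,420)]])
print('jig plate(no fence)',j.round(4),np.linalg.norm(j-np.roll(j,-1,0),axis=1),ang(j[3],j[0]),ang(j[2],j[1]),ang(j[1],j[0]),ang(j[2],j[3]))
sj=np.array([plane('top',*T(p,190,165),.075)[:2] for p in [(221,112),(387,158),(307,447),(141,402)]]);print('jig screws',sj.mean(0),ang(sj[3],sj[0]),ang(sj[2],sj[1]),ang(sj[1],sj[0]))
print('funnel top',plane('top',*T((247,275),190,165),.082))
d=lambda p:((p[0]+.5)/8+260-.5,(p[1]+.5)/8+155-.5)
print('funnel side',plane('side',*d((361,208)),.082))
sj=np.array([plane('side',*d(p),.075)[:2] for p in [(170,160),(553,159),(567,308),(168,310)]]);print('side jig screws',sj.mean(0),ang(sj[3],sj[2]),ang(sj[0],sj[1]))
E
```

```text
rack [[ 0.5375 -0.0741]
 [ 0.5409 -0.1336]
 [ 0.466  -0.1391]
 [ 0.4612 -0.0791]] [ 0.50140559 -0.10647618] edges [0.0595488  0.07504462 0.06022993 0.07642421] 3.757258504140491 4.275049492779604 93.2167014837621 94.53814560563431
screws [ 0.50192858 -0.10667906] 3.7269143564731357 3.438540343207858
[[     0      0    640    480 307105]
 [   404    203      8     19     95]] [[319.47277967 239.50846779]
 [407.49473684 212.12631579]]
((407.5, 212.0), (18.0, 7.0), 90.0)
wing ends [array([ 0.51949956, -0.10626266]), array([ 0.48232251, -0.10280838])] [ 0.50091104 -0.10453552] -5.308357099768054 0.037337181538267664
flange? [ 0.50085868 -0.10155946  0.036     ]
tri wing (array([ 0.50163119, -0.10688946,  0.10045407]), np.float64(0.001171932357279368))
flange side [ 0.50103715 -0.10774973  0.036     ]
jig plate(no fence) [[0.5856 0.2919]
 [0.5635 0.2104]
 [0.4369 0.2443]
 [0.4615 0.3279]] [0.08445745 0.13108486 0.08716289 0.12920181] -16.167403601972502 -14.979873398217148 74.80884878860968 73.55920529420348
jig screws [0.51178441 0.26872117] -15.694515568447056 -15.921816112433044 73.4325344379465
funnel top [0.51255451 0.2735182  0.082     ]
funnel side [0.51085235 0.27382401 0.082     ]
side jig screws [0.51120437 0.27115586] -15.998426549703927 -16.09252960035918
```

```bash
python3 - <<'E'
from h import *
s=manip.state();q=s['tool_rot'];M=R.from_quat([q[1],q[2],q[3],q[0]]).as_matrix();print(M.round(4));print('jaw axis yaw',np.degrees(np.arctan2(M[1,2],M[0,2])))
T=lambda p,ox,oy:((p[0]+.5)/6+ox-.5,(p[1]+.5)/6+oy-.5)
sd=lambda p:((p[0]+.5)/5.7+320-.5,(p[1]+.5)/5.714+260-.5)
print('blue',tri('top',T((170,165),340,165),'side',sd((280,45))))
for p in [(125,180),(210,145)]: print(plane('top',*T(p,340,165),.11))
print(s['time'])
E
```

```text
[[ 9.023e-01 -9.000e-04  4.312e-01]
 [-4.312e-01 -1.400e-03  9.023e-01]
 [-2.000e-04 -1.000e+00 -1.600e-03]]
jaw axis yaw 64.45842293218692
blue (array([ 0.54260052, -0.02129036,  0.11022444]), np.float64(0.0006339481674521212))
[ 0.53788352 -0.00547951  0.11      ]
[ 0.54981481 -0.03564076  0.11      ]
0.15
```

```bash
python3 -m jog '{"offset":[[0.3,-0.85,0],[0.3,-0.85,0],[0.3,-0.85,0],[0.3,-0.85,0],[0.3,-0.85,0],[0.3,-0.85,0],[0.3,-0.85,0],[0.3,-0.85,0],[0.3,-0.85,0],[0.3,-0.85,0],[0.3,-0.85,0],[0.3,-0.85,0]],"angular":[[0,0,0.28],[0,0,0.28],[0,0,0.28],[0,0,0.28],[0,0,0.28],[0,0,0.28],[0,0,0.28],[0,0,0.28],[0,0,0.28],[0,0,0.28],[0,0,0.28],[0,0,0.28]],"jaw":[45,45,45,45,45,45,45,45,45,45,45,45]}'
```

```text
time: 1.35
tool_pos: [0.4496, 0.0521, 0.2312]
tool_rot: [0.706, -0.706, 0.033, -0.033]
contact_force: [0.7, 0.3, 0.3]
gripper_width: 0.526
```

```bash
python3 -m jog '{"offset":[[0.25,-0.78,0],[0.25,-0.78,0],[0.25,-0.78,0],[0.3,-0.82,0],[0,0,-0.5],[0,0,0]],"angular":[[0,0,0],[0,0,0],[0,0,0],[0,0,0],[0,0,0],[0,0,0]],"jaw":[45,45,45,45,45,45]}'
cat > look.py <<'E'
from h import *
import sys
s=manip.state();cv2.imwrite(f'pics/{sys.argv[2]}.png',manip.grab_frame(sys.argv[1]))
import json;json.dump({k:np.array(v).tolist() for k,v in s.items()},open(f'pics/{sys.argv[2]}.json','w'))
q=s['tool_rot'];M=R.from_quat([q[1],q[2],q[3],q[0]]).as_matrix();print(s['time'],s['tool_pos'].round(4),'jawyaw',np.degrees(np.arctan2(M[1,2],M[0,2])).round(2),'down',M[:,1].round(4),s['contact_force'].round(2),s['gripper_width'],s['joint_pos'].round(2))
E
python3 look.py wrist w1
```

```text
time: 1.95
tool_pos: [0.5, -0.1045, 0.2025]
tool_rot: [0.707, -0.705, 0.036, -0.032]
contact_force: [-0.6, 0.1, -0.9]
gripper_width: 0.526
1.95 [ 0.5    -0.1045  0.2025] jawyaw 84.49 down [-0.0067  0.0026 -1.    ] [-0.6   0.07 -0.9 ] 0.5256982012637881 [-0.35 -0.2   1.9   0.    1.45 -1.83]
```

View pics/w1.png

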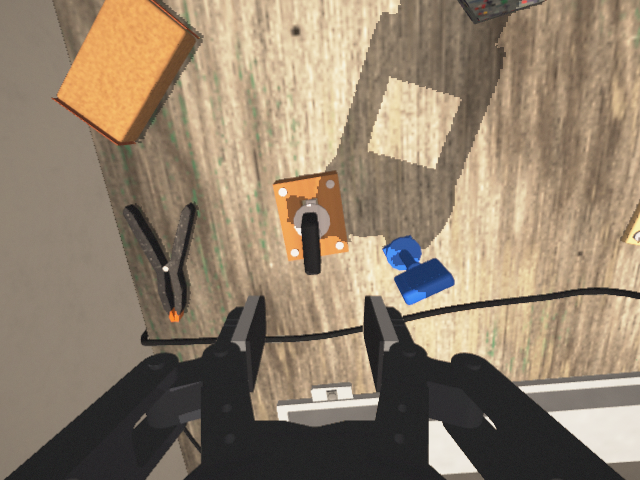

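Wrist view: wing at about (303–320, 212–273), centred between the fingers; the blue one is clear to the right at (425,280). Measuring its ends.

```bash
python3 - <<'E'
from h import *
import json
s=json.load(open('pics/w1.json'));im=cv2.imread('pics/w1.png')
cv2.imwrite('pics/w1z.png',cv2.resize(im[160:290,260:360],(600,780)[::1],interpolation=2)[:, :][0:780][::1] if 0 else cv2.resize(im[165:285,260:360],(500,600),interpolation=2))
m=((im.max(2)<45)).astype(np.uint8);m[:205]=0;m[280:]=0;m[:,:290]=0;m[:,330:]=0
for r in range(206,278,6):
    c=np.flatnonzero(m[r]); 
    if len(c): 
        p=plane('wrist',(c[0]+c[-1])/2,r,.114,s); print(r,c[0],c[-1],p.round(4))
print(proj('wrist',[.501,-.105,.114],s))
E
```

```text
218 303 316 [ 0.4791 -0.1057  0.114 ]
224 302 317 [ 0.4833 -0.1061  0.114 ]
230 302 317 [ 0.4876 -0.1066  0.114 ]
236 302 318 [ 0.4919 -0.1067  0.114 ]
242 303 318 [ 0.4964 -0.1068  0.114 ]
248 303 318 [ 0.5008 -0.1072  0.114 ]
254 304 319 [ 0.5054 -0.1069  0.114 ]
260 304 319 [ 0.5099 -0.1074  0.114 ]
266 305 319 [ 0.5145 -0.1075  0.114 ]
272 309 318 [ 0.5193 -0.1069  0.114 ]
(np.float64(313.62939791523024), np.float64(247.97832597327223))
```

View pics/w1z.png

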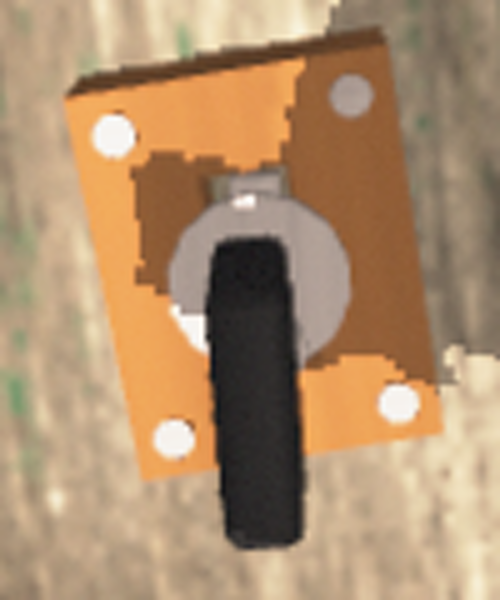

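```bash
python3 -m jog '{"offset":[[0.02,-0.05,0],[0,0,-0.6],[0,0,-0.7],[0,0,-0.7],[0,0,-0.4],[0,0,-0.1],[0,0,0]],"angular":[[0,0,0.3],[0,0,0],[0,0,0],[0,0,0],[0,0,0],[0,0,0],[0,0,0]],"jaw":[45,45,45,45,45,45,45]}'
python3 look.py wrist w2
```

```text
time: 2.7
tool_pos: [0.5029, -0.1059, 0.0816]
tool_rot: [0.707, -0.707, 0.022, -0.022]
contact_force: [-0.2, 0.4, 0.2]
gripper_width: 0.528
2.7 [ 0.5029 -0.1059  0.0816] jawyaw 86.49 down [-4.e-04  2.e-04 -1.e+00] [-0.17  0.45  0.18] 0.5276955001596576 [-0.35 -0.07  2.    0.    1.22 -1.86]
```

View pics/w2.png

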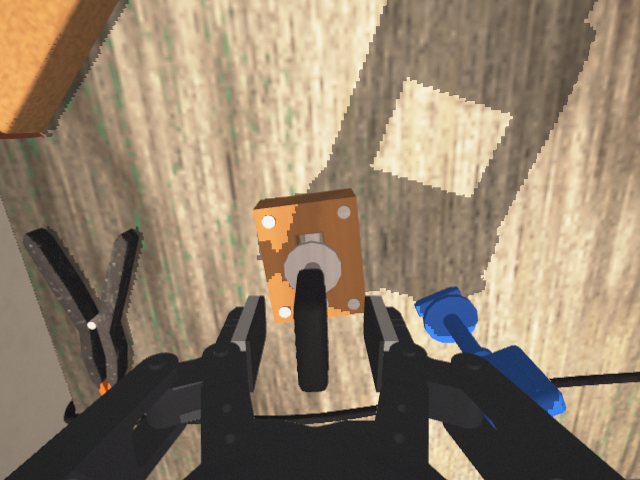

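Wing sits between the pads (fingers at x 240 and 380, wing at 312). Closing.

```bash
python3 -m jog '{"offset":[[-0.03,-0.02,-0.09],[0,0,0],[0,0,0],[0,0,0],[0,0,0],[0,0,0],[0,0,0],[0,0,0]],"angular":[[0,0,0],[0,0,0],[0,0,0],[0,0,0],[0,0,0],[0,0,0],[0,0,0],[0,0,0]],"jaw":[45,0,0,0,0,0,0,0]}'
python3 look.py wrist w3
```

```text
time: 3.55
tool_pos: [0.5021, -0.1078, 0.0778]
tool_rot: [-0.707, 0.707, -0.022, 0.022]
contact_force: [-1.4, -0.0, 5.8]
gripper_width: 0.131
3.55 [ 0.5021 -0.1078  0.0778] jawyaw 86.42 down [ 1.1e-03 -4.0e-04 -1.0e+00] [-1.38 -0.01  5.84] 0.13070985770206026 [-0.36 -0.07  2.    0.    1.21 -1.86]
```

View pics/w3.png

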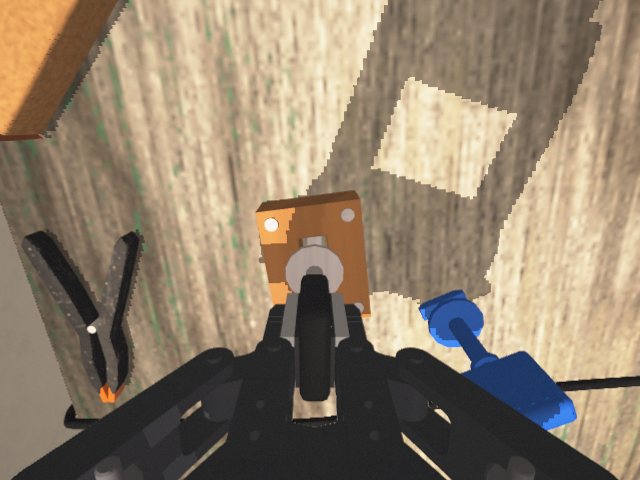

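```bash
python3 -m jog '{"offset":[[0,0,0.1],[0,0,0.2],[0,0,0.4],[0,0,0.6],[0,0,0.6],[0,0,0.5],[0,0,0.3],[0,0,0]],"angular":[[0,0,0],[0,0,0],[0,0,0],[0,0,0],[0,0,0],[0,0,0],[0,0,0],[0,0,0]],"jaw":[0,0,0,0,0,0,0,0]}'
python3 look.py wrist w4;python3 look.py side s4
```

```text
time: 4.4
tool_pos: [0.5027, -0.1081, 0.2146]
tool_rot: [-0.706, 0.707, -0.02, 0.024]
contact_force: [-0.4, -0.1, -1.4]
gripper_width: 0.133
4.4 [ 0.5027 -0.1081  0.2146] jawyaw 86.42 down [ 0.0046 -0.0018 -1.    ] [-0.35 -0.12 -1.43] 0.1330405536683071 [-0.36 -0.21  1.89 -0.    1.46 -1.86]
4.45 [ 0.5018 -0.1077  0.2124] jawyaw 86.41 down [ 1.5e-03 -6.0e-04 -1.0e+00] [-0.68 -1.07 -1.64] 0.1323779405558437 [-0.36 -0.21  1.89 -0.    1.46 -1.86]
```

View pics/w4.png

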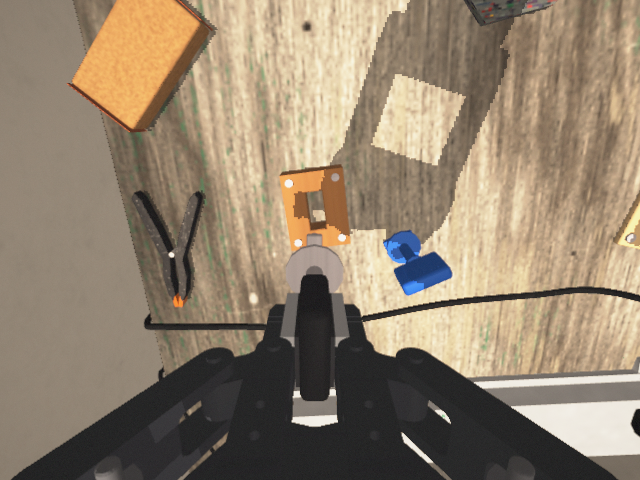

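View pics/s4.png

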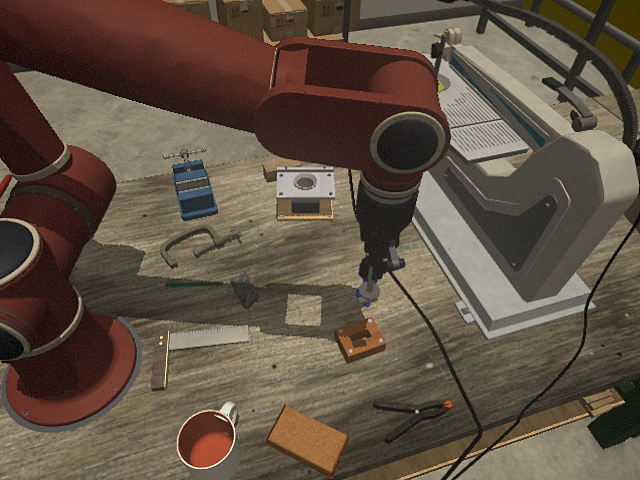

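```bash
python3 - <<'E'
from h import *
import json
s=json.load(open('pics/w4.json'));print(plane('wrist',313,269.5,.2146-.074+.032,s),s['tool_pos'])
E
python3 -m jog '{"offset":[[0.02,0.4,0],[0.02,0.85,0],[0.02,0.85,0],[0.02,0.85,0],[0.02,0.85,0],[0.02,0.85,0],[0.02,0.85,0],[0.02,0.85,0],[0.02,0.85,0],[0.02,0.4,0],[0,0,0],[0,0,0]],"angular":[[0,0,0],[0,0,-0.2],[0,0,-0.2],[0,0,-0.2],[0,0,-0.2],[0,0,-0.2],[0,0,-0.2],[0,0,-0.2],[0,0,0],[0,0,0],[0,0,0],[0,0,0]],"jaw":[0,0,0,0,0,0,0,0,0,0,0,0]}'
python3 look.py wrist w5;python3 look.py top t5;python3 look.py side s5
```

```text
[ 0.50086819 -0.10894273  0.1726    ] [0.5027084361684232, -0.10806698133970098, 0.21458142149679596]
time: 5.7
tool_pos: [0.5104, 0.272, 0.2095]
tool_rot: [-0.702, 0.704, -0.075, 0.072]
contact_force: [0.1, -0.2, -1.4]
gripper_width: 0.134
5.7 [0.5104 0.272  0.2095] jawyaw 78.07 down [-0.0035 -0.0019 -1.    ] [ 0.09 -0.2  -1.43] 0.13396414407423904 [ 0.36 -0.04  1.74 -0.    1.44 -1.  ]
5.75 [0.5107 0.2715 0.2099] jawyaw 78.0 down [-0.0028 -0.0016 -1.    ] [ 0.59 -0.27 -0.95] 0.13410519778873314 [ 0.36 -0.04  1.74 -0.    1.44 -1.  ]
5.8 [0.511  0.2713 0.2105] jawyaw 77.96 down [-0.002  -0.0011 -1.    ] [-0.21  0.21 -0.88] 0.1371502096007797 [ 0.36 -0.04  1.74 -0.    1.44 -1.  ]
```

View pics/w5.png

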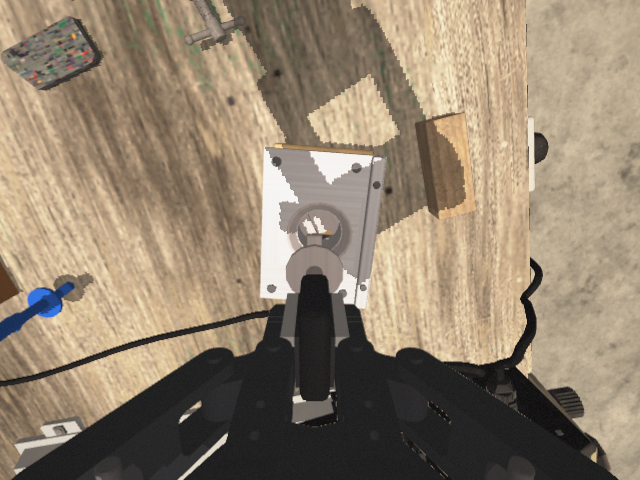

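View pics/s5.png

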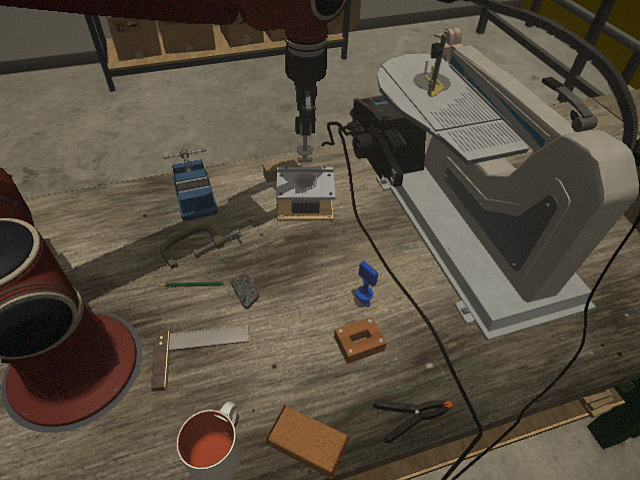

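```bash
python3 - <<'E'
from h import *
import json
im=cv2.imread('pics/w5.png');cv2.imwrite('pics/w5z.png',cv2.resize(im[190:310,250:390],(700,600),interpolation=2))
s=json.load(open('pics/w5.json'));z=s['tool_pos'][2]
print(plane('wrist',314.5,270,z-.074+.032,s),s['tool_pos'],plane('wrist',321,233,.082,s))
E
```

```text
[0.50871295 0.27233395 0.16753073] [0.510445648212794, 0.2720193210579209, 0.2095307304509057] [0.51383046 0.2765209  0.082     ]
```

View pics/w5z.png

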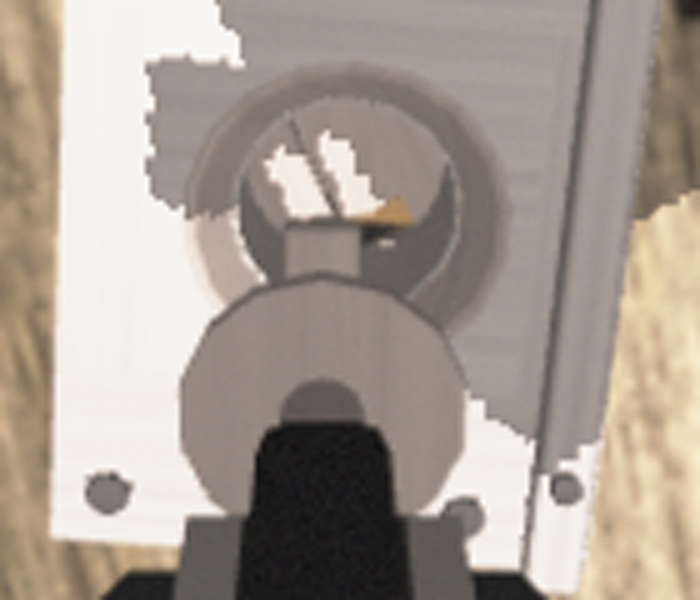

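```bash
python3 -m jog '{"offset":[[0.03,0.06,-0.2],[0,0,-0.4],[0,0,-0.4],[0,0,-0.05],[0,0,0],[0,0,0]],"angular":[[0,0,0],[0,0,0],[0,0,0],[0,0,0],[0,0,0],[0,0,0]],"jaw":[0,0,0,0,0,0]}'
python3 look.py wrist w6;python3 look.py side s6;python3 look.py top t6
python3 - <<'E'
from h import *
a=cv2.imread('pics/w6.png')[200:320,250:390];b=cv2.imread('pics/s6.png')[120:240,250:390]
cv2.imwrite('pics/z6.png',np.hstack([cv2.resize(a,(400,343),interpolation=2),cv2.resize(b,(400,343),interpolation=2)]))
E
```

```text
time: 6.45
tool_pos: [0.5136, 0.2754, 0.1603]
tool_rot: [0.703, -0.703, 0.073, -0.074]
contact_force: [-0.1, -0.5, -1.1]
gripper_width: 0.135
6.45 [0.5136 0.2754 0.1603] jawyaw 77.99 down [ 1.5e-03  5.0e-04 -1.0e+00] [-0.07 -0.54 -1.08] 0.13468562579268825 [ 0.36  0.01  1.78 -0.    1.35 -1.  ]
6.5 [0.5138 0.2755 0.1607] jawyaw 78.0 down [ 2.2e-03  8.0e-04 -1.0e+00] [ 0.43 -0.19 -0.8 ] 0.13511976327093386 [ 0.36  0.01  1.78 -0.    1.35 -1.  ]
6.55 [0.5138 0.2756 0.1608] jawyaw 78.0 down [ 2.4e-03  9.0e-04 -1.0e+00] [-0.56 -0.07 -1.51] 0.12978569069705012 [ 0.36  0.01  1.78  0.    1.35 -1.  ]
```

View pics/z6.png

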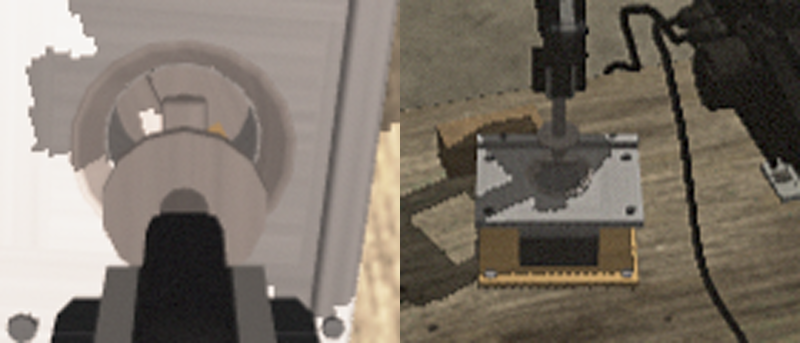

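```bash
python3 - <<'E'
from h import *
import json
s=json.load(open('pics/w6.json'));k=.35
P=lambda x,y,z:plane('wrist',250+x*k-.3,200+y*k-.3,z,s)
a,b,t=P(72,135,.082),P(293,135,.082),P(182,39,.082); print('funnel',(a+b)/2,np.linalg.norm(a-b),t, 'ctr x',t[0]+np.linalg.norm(a-b)/2)
a,b,t=P(105,135,.074),P(260,135,.074),P(182,63,.074); print('bore',(a+b)/2,np.linalg.norm(a-b),t,t[0]+.0185)
z=s['tool_pos'][2]-.042
a,b,t=P(102,210,z),P(268,210,z),P(185,128,z); print('flange',(a+b)/2,np.linalg.norm(a-b),t,t[0]+.017,s['tool_pos'],manip.state()['tool_pos'])
E
```

```text
funnel [0.51096935 0.27549818 0.082     ] 0.05206164299914872 [0.48820161 0.28022566 0.082     ] ctr x 0.5142324361406302
bore [0.51377053 0.27489478 0.074     ] 0.03784126522835739 [0.49592601 0.27857085 0.074     ] 0.51442600817664
flange [0.51407042 0.27537228 0.11834962] 0.03350896804594624 [0.49691431 0.27900915 0.11834962] 0.5139143100113289 [0.5136450013789482, 0.27539496457190676, 0.16034962145820175] [0.51372725 0.27565871 0.16072952]
```

```bash
python3 -m jog '{"offset":[[0,0,-0.2],[0,0,-0.2],[0,0,-0.2],[0,0,-0.15],[0,0,0],[0,0,0]],"angular":[[0,0,0],[0,0,0],[0,0,0],[0,0,0],[0,0,0],[0,0,0]],"jaw":[0,0,0,0,0,0]}'
```

```text
time: 7.2
tool_pos: [0.5128, 0.2753, 0.1214]
tool_rot: [-0.703, 0.703, -0.074, 0.074]
contact_force: [0.2, 0.1, -1.5]
gripper_width: 0.131
```

```bash
python3 -m jog '{"offset":[[0,0,-0.04],[0,0,-0.04],[0,0,-0.04],[0,0,0]],"angular":[[0,0,0],[0,0,0],[0,0,0],[0,0,0]],"jaw":[0,0,0,0]}';python3 -m jog '{"offset":[[0,0,-0.04],[0,0,0]],"angular":[[0,0,0],[0,0,0]],"jaw":[0,0]}'
```

```text
time: 7.6
tool_pos: [0.5129, 0.2753, 0.1155]
tool_rot: [-0.703, 0.703, -0.074, 0.074]
contact_force: [-0.6, -0.3, -0.5]
gripper_width: 0.131
time: 7.8
tool_pos: [0.5132, 0.2755, 0.1148]
tool_rot: [0.703, -0.703, 0.074, -0.074]
contact_force: [-1.9, -0.4, 4.1]
gripper_width: 0.135
```

```bash
python3 -m jog '{"offset":[[0,0,-0.03],[0,0,0],[0,0,0],[0,0,0],[0,0,0]],"angular":[[0,0,0.4],[0,0,0.5],[0,0,0.5],[0,0,0.5],[0,0,0]],"jaw":[0,0,0,0,0]}'
```

```text
time: 8.3
tool_pos: [0.5137, 0.275, 0.1127]
tool_rot: [-0.707, 0.707, -0.003, 0.004]
contact_force: [0.9, -2.3, 0.4]
gripper_width: 0.13
```

```bash
python3 -m jog '{"offset":[[0,0,-0.05],[0,0,-0.05],[0,0,0]],"angular":[[0,0,0],[0,0,0],[0,0,0]],"jaw":[0,0,0]}'
```

```text
time: 8.6
tool_pos: [0.5144, 0.2754, 0.1111]
tool_rot: [-0.707, 0.707, -0.003, 0.005]
contact_force: [-3.1, -3.4, 14.0]
gripper_width: 0.13
```

```bash
python3 -m jog '{"offset":[[0,0,0.05],[0,0,0],[0,0,0],[0,0,0]],"angular":[[0,0,0.4],[0,0,0.5],[0,0,0.5],[0,0,0]],"jaw":[0,0,0,0]}'; python3 look.py wrist w7
```

```text
time: 9.0
tool_pos: [0.5137, 0.2756, 0.1104]
tool_rot: [0.706, -0.705, -0.048, 0.047]
contact_force: [0.7, 0.1, 0.6]
gripper_width: 0.134
9.0 [0.5137 0.2756 0.1104] jawyaw 97.75 down [ 1.8e-03  8.0e-04 -1.0e+00] [0.72 0.1  0.58] 0.13367554245894153 [ 0.36  0.06  1.82  0.    1.26 -1.34]
```

View pics/w7.png

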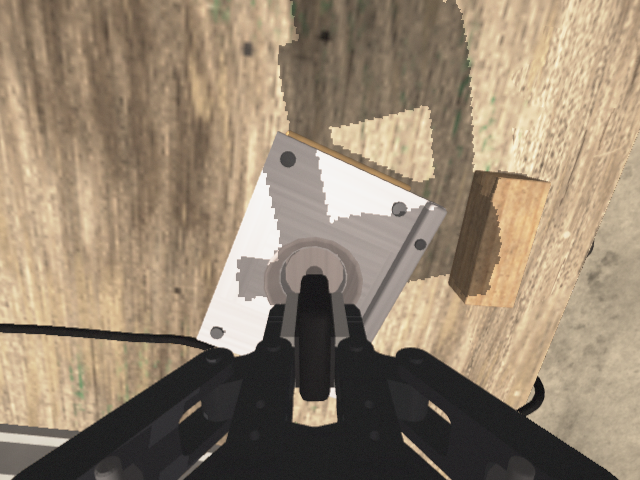

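```bash
python3 -m jog '{"offset":[[0,0,-0.05],[0,0,-0.05],[0,0,0]],"angular":[[0,0,0],[0,0,0],[0,0,0]],"jaw":[0,0,0]}'
```

```text
time: 9.35
tool_pos: [0.5127, 0.2751, 0.1041]
tool_rot: [-0.705, 0.706, 0.048, -0.048]
contact_force: [-0.5, -1.5, 1.2]
gripper_width: 0.133
```

```bash
python3 -m jog '{"offset":[[0,0,-0.05],[0,0,-0.05],[0,0,0]],"angular":[[0,0,0],[0,0,0],[0,0,0]],"jaw":[0,0,0]}'; python3 look.py wrist w8
```

```text
time: 9.65
tool_pos: [0.5128, 0.2752, 0.0997]
tool_rot: [-0.705, 0.706, 0.048, -0.048]
contact_force: [-1.2, -3.5, 3.6]
gripper_width: 0.131
9.65 [0.5128 0.2752 0.0997] jawyaw 97.81 down [-5.e-04 -6.e-04 -1.e+00] [-1.22 -3.52  3.61] 0.13123324764149144 [ 0.36  0.07  1.82 -0.    1.25 -1.34]
```

View pics/w8.png

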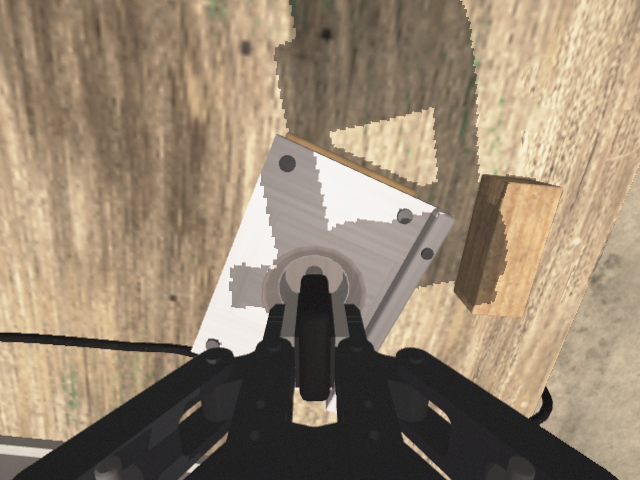

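```bash
python3 -m jog '{"offset":[[0,0,-0.06],[0,0,-0.05],[0,0,0]],"angular":[[0,0,0],[0,0,0],[0,0,0]],"jaw":[0,0,0]}'
```

```text
time: 10.0
tool_pos: [0.5129, 0.2752, 0.0946]
tool_rot: [-0.705, 0.706, 0.048, -0.048]
contact_force: [-1.8, -3.9, 6.9]
gripper_width: 0.127
```

```bash
python3 -m jog '{"offset":[[0,0,0],[0,0,0],[0,0,0],[0,0,0],[0,0,0],[0,0,0],[0,0,0]],"angular":[[0,0,-0.5],[0,0,-0.8],[0,0,-0.8],[0,0,-0.8],[0,0,-0.8],[0,0,-0.8],[0,0,0]],"jaw":[0,0,0,0,0,0,0]}'; python3 look.py wrist w9
```

```text
time: 10.7
tool_pos: [0.514, 0.2764, 0.0957]
tool_rot: [0.698, -0.696, 0.118, -0.119]
contact_force: [-0.4, -0.5, 7.0]
gripper_width: 0.13
10.7 [0.514  0.2764 0.0957] jawyaw 70.73 down [ 0.0026  0.0024 -1.    ] [-0.37 -0.55  7.03] 0.13035315047950863 [ 0.37  0.07  1.83  0.    1.24 -0.87]
```

View pics/w9.png

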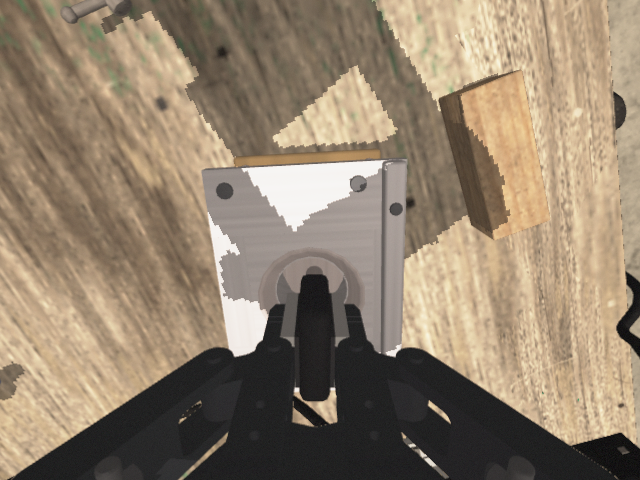

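```bash
python3 -m jog '{"offset":[[0,0,-0.01],[0,0,-0.01],[0,0,0],[0,0,0],[0,0,0],[0,0,0],[0,0,0],[0,0,0],[0,0,0],[0,0,0]],"angular":[[0,0,-0.7],[0,0,-0.9],[0,0,-0.9],[0,0,-0.9],[0,0,-0.9],[0,0,-0.9],[0,0,-0.9],[0,0,-0.9],[0,0,-0.9],[0,0,-0.9]],"jaw":[0,0,0,0,0,0,0,0,0,0]}'; python3 look.py wrist w10; python3 -c "
from h import *;print(manip.state()['ft_torque'])"
```

```text
time: 11.75
tool_pos: [0.5141, 0.2762, 0.0948]
tool_rot: [0.572, -0.57, 0.416, -0.417]
contact_force: [-0.5, -1.5, 7.1]
gripper_width: 0.137
11.75 [0.5141 0.2762 0.0948] jawyaw 17.79 down [ 0.0028  0.0019 -1.    ] [-0.49 -1.47  7.1 ] 0.13729418555428036 [0.37 0.08 1.83 0.   1.24 0.05]
[-0.36045726  0.08383736 -0.07496298]
```

View pics/w10.png

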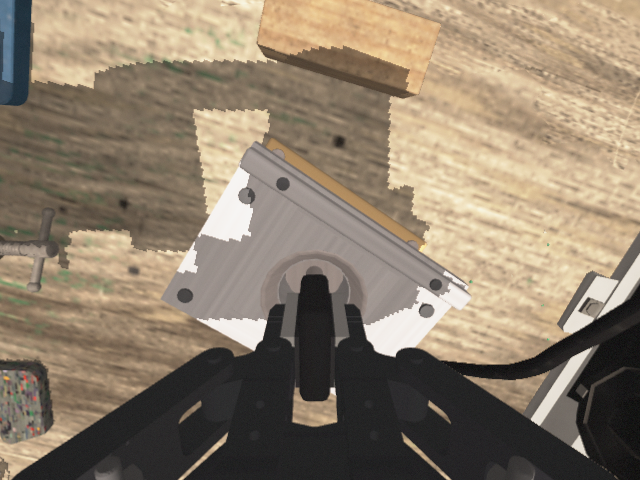

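```bash
cat > q.py <<'E'
from h import *
s=manip.state();q=s['tool_rot'];M=R.from_quat([q[1],q[2],q[3],q[0]]).as_matrix();print(s['time'],s['tool_pos'].round(4),'wing',(np.degrees(np.arctan2(M[1,2],M[0,2]))-90).round(2),s['contact_force'].round(2),'T',s['ft_torque'].round(3),'w',s['gripper_width'])
E
python3 q.py
python3 -m jog '{"offset":[[0,0,0],[0,0,0],[0,0,0]],"angular":[[0,0,-0.3],[0,0,0],[0,0,0]],"jaw":[0,0,0]}' >/dev/null; python3 q.py
python3 -m jog '{"offset":[[0,0,0],[0,0,0],[0,0,0]],"angular":[[0,0,-0.6],[0,0,0],[0,0,0]],"jaw":[0,0,0]}' >/dev/null; python3 q.py
python3 -m jog '{"offset":[[0,0,0],[0,0,0],[0,0,0]],"angular":[[0,0,-0.6],[0,0,0],[0,0,0]],"jaw":[0,0,0]}' >/dev/null; python3 q.py
```

```text
11.8 [0.5141 0.2762 0.0948] wing -72.37 [-0.38 -1.03  7.37] T [-0.36   0.084 -0.075] w 0.13283245835579494
12.1 [0.514  0.2762 0.0948] wing -73.79 [-0.26 -1.1   6.22] T [-0.368  0.094 -0.017] w 0.13178238483962157
12.4 [0.5141 0.2762 0.0948] wing -77.4 [ 0.4  -2.33  7.67] T [-0.389  0.062 -0.004] w 0.13499802169855749
12.7 [0.514  0.2762 0.0948] wing -80.99 [-0.37 -2.04  6.63] T [-0.358  0.01   0.013] w 0.13682096109207445
```

```bash

python3 -m jog '{"offset":[[0,0,0],[0,0,0],[0,0,0]],"angular":[[0,0,-0.6],[0,0,0],[0,0,0]],"jaw":[0,0,0]}' >/dev/null; python3 q.py
python3 -m jog '{"offset":[[0,0,0],[0,0,0],[0,0,0]],"angular":[[0,0,-0.6],[0,0,0],[0,0,0]],"jaw":[0,0,0]}' >/dev/null; python3 q.py
```

```text
13.0 [0.5139 0.2762 0.0948] wing -84.54 [-0.33 -1.76  7.04] T [-0.4    0.16   0.295] w 0.13698461201461232
13.3 [0.5138 0.2762 0.0948] wing -87.98 [-0.51 -2.38  7.32] T [-0.394  0.173  1.158] w 0.13402460764606988
```

```bash

python3 -m jog '{"offset":[[0,0,0],[0,0,0]],"angular":[[0,0,0.5],[0,0,0]],"jaw":[0,0]}' >/dev/null; python3 q.py
python3 -m jog '{"offset":[[0,0,0.06],[0,0,0],[0,0,0]],"angular":[[0,0,0],[0,0,0],[0,0,0]],"jaw":[0,0,0]}' >/dev/null; python3 q.py
python3 -m jog '{"offset":[[0,0,0.05],[0,0,0],[0,0,0]],"angular":[[0,0,0],[0,0,0],[0,0,0]],"jaw":[0,0,0]}' >/dev/null; python3 q.py
```

```text
13.5 [0.5139 0.2762 0.0948] wing -85.07 [-0.43 -1.46  7.44] T [-0.397  0.177  0.378] w 0.13125851019247406
13.8 [0.5135 0.2759 0.0956] wing -85.17 [ 4.49  1.69 -5.37] T [ 0.292 -1.22   0.349] w 0.13335268545070628
14.1 [0.5134 0.2759 0.0979] wing -85.18 [ 5.37  1.03 -6.54] T [ 0.365 -1.343  0.362] w 0.12879218518668817
```

```bash

python3 -m jog '{"offset":[[0,0,0],[0,0,0],[0,0,0]],"angular":[[0,0,0.4],[0,0,0],[0,0,0]],"jaw":[0,0,0]}' >/dev/null; python3 q.py
python3 look.py wrist w11; python3 look.py side s11
python3 - <<'E'
from h import *
cv2.imwrite('pics/s11z.png',cv2.resize(cv2.imread('pics/s11.png')[120:240,240:380],(700,600),interpolation=2))
E
```

```text
14.4 [0.5136 0.2759 0.0997] wing -82.85 [2.85 0.31 3.09] T [ 0.198 -0.632  0.072] w 0.13042268263977477
14.4 [0.5136 0.2759 0.0997] jawyaw 7.15 down [ 0.0014  0.0012 -1.    ] [2.85 0.31 3.09] 0.13042268263977477 [0.37 0.07 1.82 0.   1.25 0.24]
14.45 [0.5136 0.2759 0.0997] jawyaw 7.16 down [ 0.0014  0.0012 -1.    ] [2.06 0.94 2.67] 0.1346188047267214 [0.36 0.07 1.82 0.   1.25 0.24]
```

View pics/w11.png

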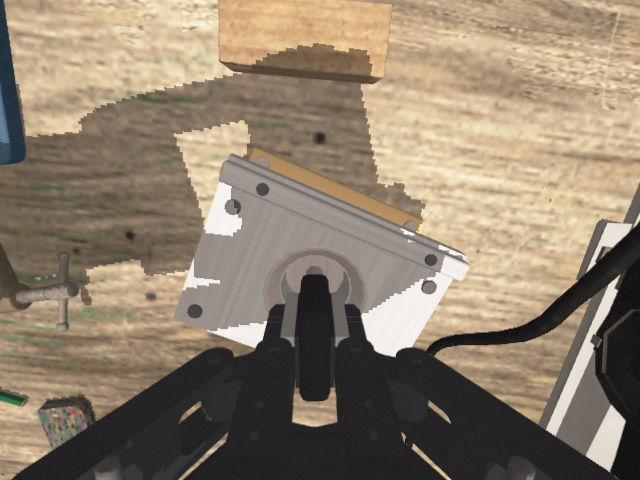

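View pics/s11z.png

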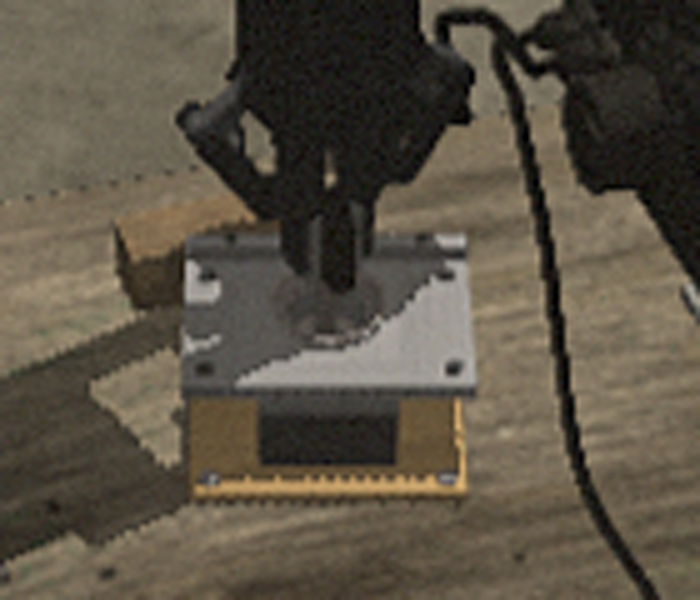

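```bash

python3 -m jog '{"offset":[[0,0,0.04],[0,0,0],[0,0,0]],"angular":[[0,0,0],[0,0,0],[0,0,0]],"jaw":[0,0,0]}' >/dev/null; python3 q.py
python3 -m jog '{"offset":[[0,0,0.03],[0,0,0],[0,0,0]],"angular":[[0,0,0],[0,0,0],[0,0,0]],"jaw":[0,0,0]}' >/dev/null; python3 q.py
```

```text
14.8 [0.5134 0.2758 0.1008] wing -82.8 [ 4.77  2.4  -0.16] T [ 0.467 -1.115  0.084] w 0.12984449540538695
15.1 [0.5132 0.2757 0.1009] wing -82.81 [ 6.91  3.49 -7.06] T [ 0.718 -1.695 -0.009] w 0.12927918716852255
```

The stud stops hard at TCP z 0.101, which puts its origin at about 27 mm: locked in the recess. Easing the pull, then opening and backing off.

```bash

python3 -m jog '{"offset":[[0,0,-0.06],[0,0,0],[0,0,0],[0,0,0],[0,0,0],[0,0,0]],"angular":[[0,0,0],[0,0,0],[0,0,0],[0,0,0],[0,0,0],[0,0,0]],"jaw":[0,0,45,45,45,45]}'; python3 q.py; python3 look.py wrist w12
python3 -m jog '{"offset":[[0,0,0.2],[0,0,0.5],[0,0,0.6],[0,0,0.6],[0,0,0.4],[0,0,0],[0,0,0]],"angular":[[0,0,0],[0,0,0],[0,0,0],[0,0,0],[0,0,0],[0,0,0],[0,0,0]],"jaw":[45,45,45,45,45,45,45]}'; python3 look.py wrist w13;python3 look.py side s13
python3 - <<'E'
from h import *
a=cv2.imread('pics/s13.png')[120:240,240:380];b=cv2.imread('pics/w13.png')
cv2.imwrite('pics/z13.png',np.hstack([cv2.resize(b,(400,300)),cv2.resize(a,(350,300),interpolation=2)]))
E
```

```text
time: 15.7
tool_pos: [0.5119, 0.275, 0.0982]
tool_rot: [-0.53, 0.531, -0.468, 0.467]
contact_force: [0.4, -0.1, 0.2]
gripper_width: 0.524
15.7 [0.5119 0.275  0.0982] wing -82.79 [ 0.36 -0.13  0.16] T [0.017 0.025 0.026] w 0.5235524572302631
15.7 [0.5119 0.275  0.0982] jawyaw 7.21 down [-0.0026 -0.001  -1.    ] [ 0.36 -0.13  0.16] 0.5235524572302631 [ 0.36  0.07  1.83 -0.    1.25  0.24]
time: 16.45
tool_pos: [0.513, 0.2754, 0.2145]
tool_rot: [0.531, -0.53, 0.467, -0.468]
contact_force: [0.1, -0.2, 0.3]
gripper_width: 0.526
16.45 [0.513  0.2754 0.2145] jawyaw 7.22 down [ 5.e-04  2.e-04 -1.e+00] [ 0.07 -0.24  0.29] 0.5261728760159573 [ 0.36 -0.04  1.73 -0.    1.45  0.24]
16.5 [0.5123 0.2751 0.2131] jawyaw 7.22 down [-1.7e-03 -7.0e-04 -1.0e+00] [ 0.5   0.04 -0.33] 0.5284724509697302 [ 0.36 -0.04  1.73 -0.    1.45  0.24]
```

View pics/z13.png

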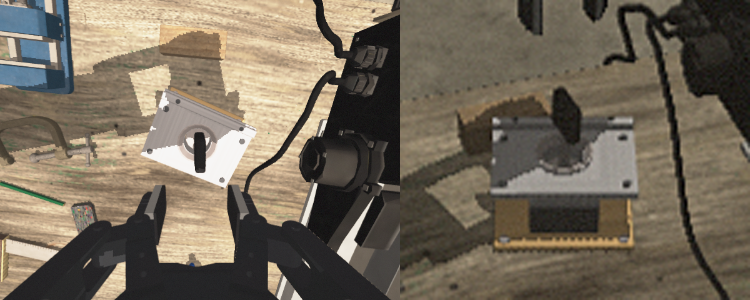

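View pics/w13.png

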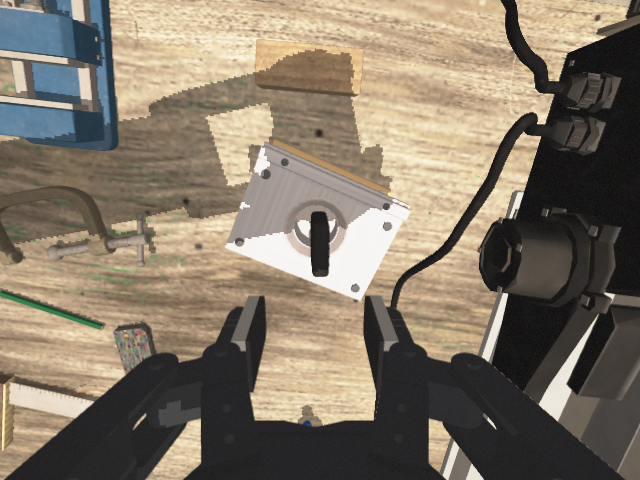

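```bash
python3 - <<'E'
from h import *
a=cv2.imread('pics/s13.png')[145:195,280:330];b=cv2.imread('pics/w13.png')[200:290,275:365]
cv2.imwrite('pics/z14.png',np.hstack([cv2.resize(b,(400,400),interpolation=2),cv2.resize(a,(400,400),interpolation=2)]))
E
```

```text
(no output)
```

View pics/z14.png

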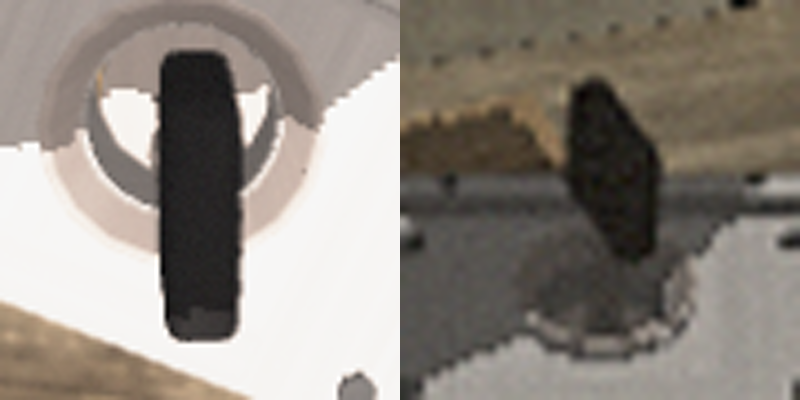

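```bash
python3 - <<'E'
from h import *
import json
s=json.load(open('pics/w13.json'));u=np.array([np.cos(np.radians(-83)),np.sin(np.radians(-83))])
for z in (.024,.027,.031):
  for e,h in((20,.074),(-20,.110)):
    p=np.r_[np.array([.513,.275])+u*e/1000,z+h]; q=proj('side',p); print(z,e,'zoomside',(np.array(q)-[280,145])*8+[400,0])
for z in (.024,.027): 
  P=lambda x,y:plane('wrist',275+x/400*90,200+y/400*90,z+.110,s)
  a,b=P(199,52),P(200,322);print('wing top',z,a,b,(a+b)/2,np.linalg.norm(a-b),np.degrees(np.arctan2(*(b-a)[1::-1])))
E
```

```text
0.024 20 zoomside [633.82150676 279.59551221]
0.024 -20 zoomside [575.43707118  90.60044958]
0.027 20 zoomside [633.98641147 271.19177008]
0.027 -20 zoomside [575.47325578  81.74735952]
0.031 20 zoomside [634.20741546 259.92890271]
0.031 -20 zoomside [575.52173859  69.88195121]
wing top 0.024 [0.51396513 0.30279922 0.134     ] [0.51981122 0.25974774 0.134     ] [0.51688818 0.28127348 0.134     ] 0.043446591783846994 -82.26693871672467
wing top 0.027 [0.51382331 0.30352418 0.137     ] [0.51959053 0.26105346 0.137     ] [0.51670692 0.28228882 0.137     ] 0.04286050790126699 -82.26693871672481
```

```bash

python3 -m jog '{"offset":[[0,-0.4,0.2],[0,-0.8,0],[0,-0.8,0],[0,-0.8,0],[0,-0.8,0],[0,-0.6,0],[0,0,0],[0,0,0],[0,0,0]],"angular":[[0,0,0],[0,0,0],[0,0,0],[0,0,0],[0,0,0],[0,0,0],[0,0,0],[0,0,0],[0,0,0]],"jaw":[45,45,45,45,45,45,45,45,45]}'; python3 look.py top t15; python3 look.py side s15
python3 - <<'E'
from h import *
b=cv2.imread('pics/t15.png')[165:255,190:280];a=cv2.imread('pics/s15.png')[145:195,280:330]
cv2.imwrite('pics/z15.png',np.hstack([cv2.resize(b,(400,400),interpolation=2),cv2.resize(a,(400,400),interpolation=2)]))
E
```

```text
time: 17.45
tool_pos: [0.5125, 0.0661, 0.2233]
tool_rot: [-0.53, 0.531, -0.468, 0.467]
contact_force: [0.1, 0.4, 0.1]
gripper_width: 0.525
17.45 [0.5125 0.0661 0.2233] jawyaw 7.26 down [-1.8e-03  4.0e-04 -1.0e+00] [0.12 0.42 0.06] 0.5252398748236556 [-0.02 -0.2   1.87  0.    1.48 -0.14]
17.5 [0.5126 0.0663 0.2235] jawyaw 7.29 down [-1.3e-03  3.0e-04 -1.0e+00] [-0.53  0.49 -0.14] 0.5296200412104833 [-0.02 -0.2   1.87  0.    1.48 -0.14]
```

View pics/z15.png

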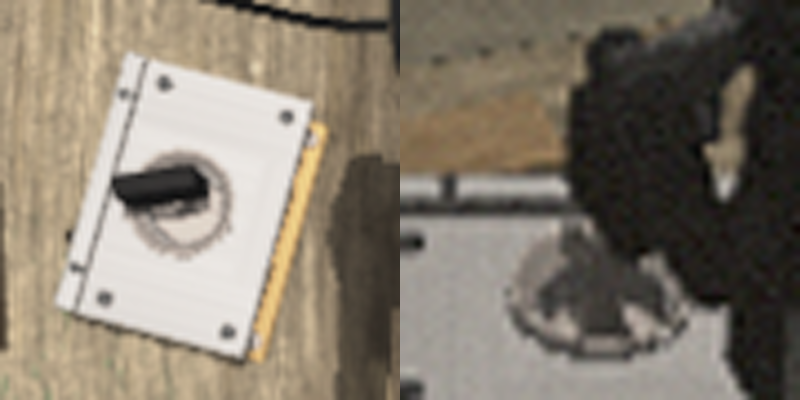

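View pics/t15.png

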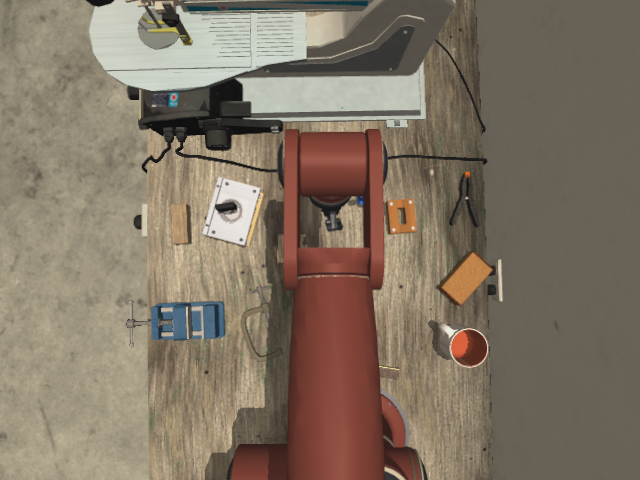

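```bash
python3 - <<'E'
from h import *
P=lambda x,y:plane('top',190+x/400*90,165+y/400*90,.137)
a,b=P(113,186),P(200,173);print(a,b,(a+b)/2,np.linalg.norm(a-b),np.degrees(np.arctan2(*(b-a)[1::-1])))
f=plane('top',190+181/400*90,165+203/400*90,.082);print('funnel',f)
for p in [(.513,.2745,.137),(.513,.2745,.134)]: print((np.array(proj('top',p))-[190,165])*400/90)
b=cv2.imread('pics/t15.png')[190:225,205:255]*1.0
cv2.imwrite('pics/z16.png',cv2.resize(np.clip(b*1.8,0,255).astype(np.uint8),(800,560),interpolation=2))
E
```

```text
[0.51325553 0.29408764 0.137     ] [0.51856358 0.25389913 0.137     ] [0.51590955 0.27399339 0.137     ] 0.04053752878233496 -82.47599649181981
funnel [0.51199256 0.27357583 0.082     ]
[155.42072172 185.80103906]
[156.78476214 186.6754447 ]
```

View pics/z16.png

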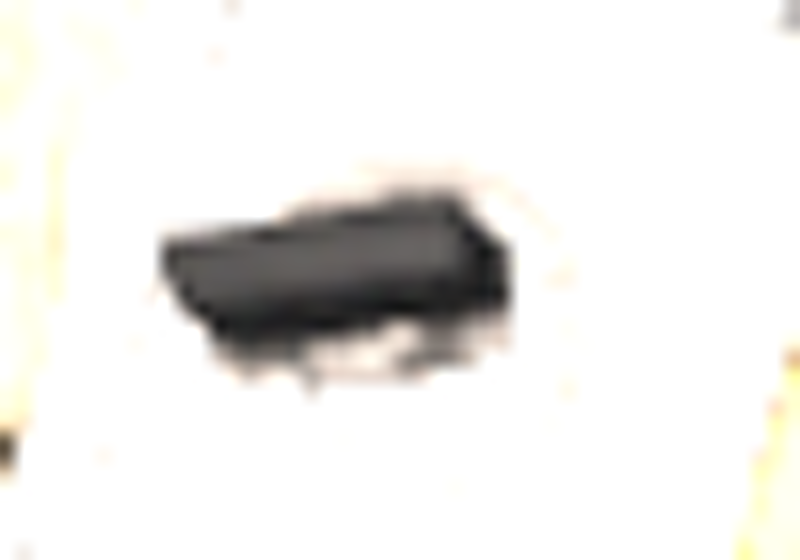

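Wing top lies where a locked, upright stud should be (measured (225.1, 206.1) against a predicted (225.0, 206.8)), and nothing is touched.

```bash
python3 -c "
from plant import manip
print(manip.job_done())"
```

```text
the job is handed in; nothing more can be done
None
```

The stud is locked in the jig, released and handed in at about 17.5 s. No verdict came back.

I lifted it out of the rack and put it head first down the bushing. Turning it counter-clockwise under light pressure, I felt the head drop through with the wing at about +8° in world axes. I then pushed it down against the spring and turned it clockwise until the torque rose to 1.2 N m at the stop, with the wing near −85°. After I backed off 3–5° it sprang up.

**What the last checks showed**
- **Lock:** when I pulled up, the stud stopped hard at an origin height of about 27 mm, which matches the locked position.
- **Direction:** the wing stands at about −82° to −83° with the jig at −16°, so it is turned about 67° from the jig's x axis. The requirement is more than 37°.
- **Position:** in the final top view the wing top lies within about 1 pixel of where an upright, locked stud should show it.
- **Bystanders:** the sanding block, pine block and clamp look unmoved in the final top view. I did not measure them again.

**What disagreed**
- **First lift:** it met 5–6 N of resistance until I eased the turn by about 2.5°. The head was wedged against the stop.
- **Wrist camera:** one wrist-camera estimate put the wing 4–6 mm off in y. I put that down to seeing its end face.
- **Side camera:** the side-view wing edges gave an origin height of about 27.5 mm from the top edge, but about 31 mm from the blurred lower edge.

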